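# Unlock and open the food-waste caddy

### The job

Open the food-waste caddy so that scraps can go in: slide the small white child lock on its control panel all the way over, from the locked end of its slot towards the orange button, then press the orange release button so that the sprung lid pops half up. Steady the lid and guide it slowly on past upright, without flinging it, until it rests right back against its stop, and let go. Leave the lock open and the other kitchen things where they are.

Things in the scene. Friction and masses are not known exactly. Their poses are not given: they have to be found in the camera images.
- caddy: Cream food-waste caddy, 190 x 160 x 92 mm, fast to the worktop. Origin: on the worktop below it, 110 mm behind its panel end. Its x axis runs from the panel end (-x) to the lid hinge (+x), y along the panel, z up; the panel end faces about room +y, turned up to 0.4 rad towards +x. At x -110 to -48 mm a solid deck, top 82 mm up, with a dark panel, carries lock and button; behind it is the open bin under a sage-green lid.
- lock_nub (a point): Centre of the top of the white lock nub, 22 mm (caddy x) by 12 mm (caddy y), 10 mm proud of the deck. It starts at caddy x -82, y -44 to -41 mm and slides 16 mm along caddy +y, towards the orange button; about 1.5 N moves it and it stays where left. Its slot shows red when locked, green when unlocked. On its -y side there is only flat deck (30 mm), then the caddy's edge.
- caddy_lock (a joint): Lock travel in m: 0 locked, 0.016 fully unlocked. While locked a block under the button stops it being pressed; beyond about 0.011 the button is free.
- button_top (a point): Centre of the top of the orange button, a pad 44 mm (caddy x) by 42 mm (caddy y) at caddy x -82, y +30 mm, 92 mm up, 10 mm proud of the deck. Pressed straight down it yields from about 3 N, frees the lid after 3 mm and is fully down after 5 mm at about 6 N; it springs back. A steel catch, 6 mm higher than the pad, stands at caddy x -55 to -43 and draws back to -63 as the button goes down.
- caddy_button (a joint): Travel of the button in m: 0 up, 0.005 fully down; the catch frees the lid at about 0.003.
- lid_edge (a point): Middle of the lid's free front edge. The lid is a plate 118 mm (hinge to edge) x 160 mm x 10 mm, 0.25 kg.
- lid_hinge (a point): Middle of the lid's hinge line, at caddy x +70, y 0, 87 mm up; the line runs along caddy y. Above and behind, a wall cupboard hangs 455 mm over the worktop from room x = 0.57 m on (y below -0.08): keep wrist and arm on the robot side of it.
- caddy_lid (a joint): Lid angle in rad: 0 shut, 1.57 upright, 1.85 on its back stop. Freed, it springs up and settles at about 0.69 after a bob or two. From there push it, 1 to 2 N at the edge; let go before upright it sinks back to 0.69, past upright it tips onto the stop and stays. A closed gripper pointing down can push along caddy +x, following the free edge with its tips 35 mm below it.
- lemon: Yellow lemon, 72 x 57 x 58 mm, bystander. Origin: centre of its underside.
- garlic: Garlic bulb, 56 mm, bystander. Origin: centre of its underside.
- honey_jar: Honey jar with black lid, 63 mm across, 94 mm high, bystander. Origin: centre of its underside.
- tea_box: Dark cardboard tea box, 68 x 136 x 69 mm, bystander. Origin: centre of its underside.
- salt_pot: Turned oak salt pot, 92 mm across, 70 mm high, bystander. Origin: centre of its underside.

How it is judged:
By the outcome, as a careful person would: the job done as asked, in the order asked, and still so for the second after the job is handed in, with the robot touching nothing.
It also fails if it takes over 45 s, if anything falls off the work surface, if the arm or the gripper's body presses on something with over 40 N, if the wrist force passes 120 N, or if a joint passes its speed limit or range.

### The arm

A 6-joint arm with a two-finger parallel gripper is mounted at the origin on a cart in front of the work surface, level with it; the furniture and walls round the work are solid. World frame = base frame: x ahead of the robot, y to its left, z up, the work surface at z = 0. Lengths are in mm, angles in rad, forces in N, time in s.
With the tool pointing down it reaches from about 275 to 750 mm from the base axis. Payload 10.2 kg.
Tool frame: the origin (TCP) lies on the centre line of the jaws, within the pads' length; the fingertips stand 19 mm ahead of it and the grasp point (between the pads) is the TCP; z points along the fingers, y is the line along which they close (so a half turn about z gives the same grasp; the last joint's range is limited). The gripper opens to 85 mm and grips with 20 to 120 N. Pads are 22 mm wide; open, the fingers measure 114 mm over their backs; the gripper's body (76 mm by 85 mm) begins 54 mm behind the grasp point. The pads swing forward as they close: fully open they stand 13 mm farther back than shut.
Start: joints at [-1.568, 0.313, 1.498, -0, 1.331, -0.223], TCP at [117.526, -511.682, 250.294] pointing down, gripper open.
Joint ranges: [-2.94, 2.94], [-0.97, 2.17], [0.19, 2.56], [-1.23, 4.37], [0.02, 3.11], [-2.88, 2.88]. Speed limits (rad/s): [2.39, 2.39, 3.01, 3.14, 3.14, 3.14].

### API

Orientations are given as [roll, pitch, yaw] about the fixed x, y, z axes, in that order (R = Rz(yaw) Ry(pitch) Rx(roll)).
In Python, from station import env gives the robot as it stands.
- The arm moves only by the tool jog_arm, never from a script. Its argument "series" is a list of rows, each a list of 3 entries, a list of its own where there are three numbers: the shift along the tool's x, y, z in cm, then the turn, a rotation vector about the tool's x, y, z in degrees, then the closure, from 0 (fully open) to 1 (shut). A call has 1 to 8 rows; each row is the pose to reach, as a shift and turn from the pose commanded when the call began, along the tool's axes at that moment; what a row does not reach only later rows make up. A row lasts 1/8 s, in which the tool goes at most 62.5 mm and 10.7 degrees, less where a joint would pass 70% of its speed; a pose out of reach is approached as far as the arm can. A call with a gripper value outside its range is refused whole. The fingers move at their own pace and stop on an object; "grip_force" is the grip in N (left out, the last holds). Time passes only in rows, so rows that repeat a pose let the fingers close. It gives the time, the measured TCP pose, the force, the opening and the grip force at its end, in the units of the state.
- env.sense(): the state, without advancing time (a new reading comes with each control period).
- env.camera(name): name is "scene" or "top"; returns a dict with "img" (400x640x3 uint8, red, green, blue), "intrinsics" (3x3 intrinsics, pixels), "T" (4x4, takes a point from camera to world coordinates). Camera axes: x right, y down, z forward; pixel columns grow to the right and rows downward; lengths in mm; the calibration is good to about 2 mm. A picture is of the moment at which its call begins. There is no depth.
- env.close_job(): hands the job in; it is judged then, once.
The state is a dict: "time_s": time; "joints": joint angles; "dq": joint speeds; "effort": joint torques, N m; "eef_pos": TCP position; "ee_rot": TCP orientation; "ft_force": force on the tool from outside, world axes, zero at the start; "wrist_torque": the same for the moment, N m; "width": finger opening in mm; "gripper_force": force on a finger pad.
Only numpy, scipy, OpenCV 4.12 (cv2) and the standard library are available. Lean on these libraries where they do the work, as an engineer would, in place of code of your own. Each camera call takes 0.05 s, during which the arm holds its last target. There are 200 camera calls.

## Working session

There is one attempt and no reset: what is moved stays moved. The work goes in short steps, Python scripts to look and compute and a tool call to move; the robot and the scene stay as the last step left them, time stands still between calls to the robot, and variables do not carry over. Pictures are saved under pics/ and viewed, at most 10 in all, crops included, and the job is handed in when it is done.

Besides the shell and the picture viewer there is one more tool, called after "Request:" in YAML: its name, and indented under it one key for each argument. jog_arm: Moves the arm, as the interface text tells. Its arguments: {"type":"object","properties":{"series":{"type":"array"},"grip_force":{"type":"number"}},"required":["series"]}

```bash
mkdir -p pics; ls; python3 - <<'E'
from station import env
import cv2,pickle
s=env.sense(); print(s)
for n in("scene","top"):
    c=env.camera(n); pickle.dump(c,open(f"{n}.pkl","wb")); cv2.imwrite(f"pics/{n}0.png",c["img"][:,:,::-1]); print(c["intrinsics"],c["T"])
E
```

```text
pics
{'time_s': 0.0, 'joints': array([-1.56838658e+00,  3.13450174e-01,  1.49844147e+00,  5.97543832e-07,
        1.33100541e+00, -2.23404925e-01]), 'dq': array([ 0.00058653,  0.00018266,  0.00119231,  0.00062922, -0.00081128,
       -0.00313451]), 'effort': array([-1.35489448e-03, -4.12274265e+01, -2.59733713e+01, -2.53432845e-04,
        4.24689380e-03, -6.46976957e-06]), 'eef_pos': array([ 117.53289982, -511.4328004 ,  249.73332399]), 'ee_rot': array([-3.14032080e+00, -2.89555896e-04,  2.25814344e-01]), 'ft_force': array([ 0.08445868, -0.11322113,  0.13462153]), 'wrist_torque': array([-0.03916609, -0.05197516,  0.03713049]), 'gripper_force': 0.0, 'width': 85.5120078303541}
[[368.15740477   0.         326.41307031]
 [  0.         368.15740477 194.5139848 ]
 [  0.           0.           1.        ]] [[ 7.99668258e-01 -2.96298485e-01  5.22243128e-01  1.41935484e+02]
 [-6.00200606e-01 -3.69787486e-01  7.09236525e-01 -9.43041097e+02]
 [-1.70267339e-02 -8.80604578e-01 -4.73545845e-01  4.83060682e+02]
 [ 0.00000000e+00  0.00000000e+00  0.00000000e+00  1.00000000e+00]]
[[496.38623521   0.         323.50106995]
 [  0.         496.38623521 196.49333703]
 [  0.           0.           1.        ]] [[-1.06041258e-02 -9.88223000e-01  1.52652729e-01  3.74884574e+02]
 [-9.99939542e-01  1.09239491e-02  1.25653225e-03 -3.12003674e+02]
 [-2.90930472e-03 -1.52630176e-01 -9.88279093e-01  1.43521418e+03]
 [ 0.00000000e+00  0.00000000e+00  0.00000000e+00  1.00000000e+00]]
```

View pics/scene0.png

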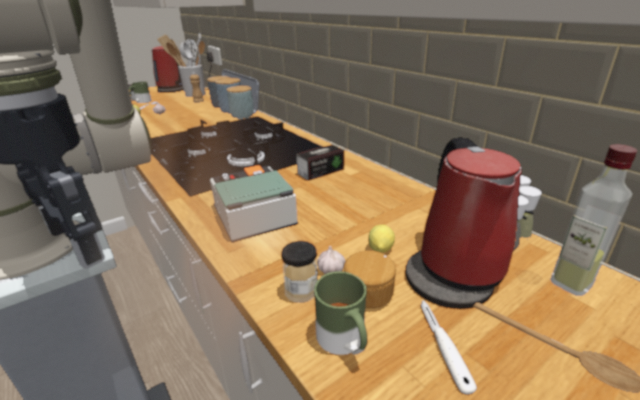

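View pics/top0.png

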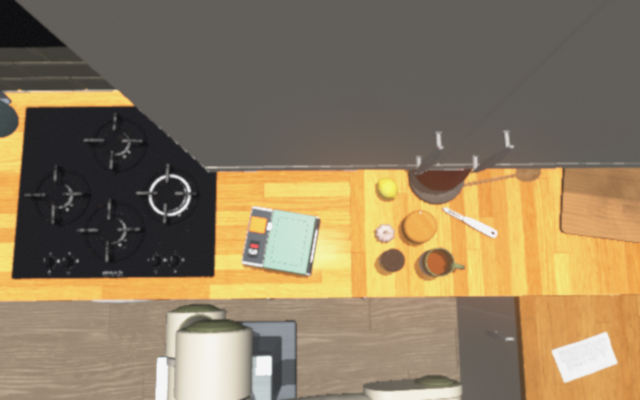

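The top view shows the caddy: orange button near (258,225), lock near (255,248) and green lid around (291,241). The hinge end is on the right. In the scene view the caddy is at about (253,203), and the bystanders lie beyond its hinge end.

```bash
cat > h.py <<'E'
import numpy as np,cv2,pickle
def ray(c,uv,z):
    d=c["T"][:3,:3]@np.linalg.solve(c["intrinsics"],[uv[0],uv[1],1.]); o=c["T"][:3,3]
    return o+d*(z-o[2])/d[2]
def proj(c,P):
    p=c["intrinsics"]@(c["T"][:3,:3].T@(np.asarray(P,float)-c["T"][:3,3])); return p[:2]/p[2]
E
python3 - <<'E'
from h import *
c=pickle.load(open("top.pkl","rb")); im=c["img"]
hsv=cv2.cvtColor(im,cv2.COLOR_RGB2HSV)
roi=np.zeros(im.shape[:2],np.uint8); roi[200:282,238:326]=255
def big(m):
    cs,_=cv2.findContours(m&roi,cv2.RETR_EXTERNAL,cv2.CHAIN_APPROX_NONE); return max(cs,key=cv2.contourArea)
lid=big(cv2.inRange(hsv,(60,25,60),(95,255,255))); r=cv2.minAreaRect(lid)
B=[ray(c,p,92)[:2].round(1).tolist() for p in cv2.boxPoints(r)]; print("lid",r,B)
b=np.array(B); print([np.linalg.norm(b[i]-b[(i+1)%4]).round(1) for i in range(4)],[np.arctan2(*(b[(i+1)%4]-b[i])[::-1]).round(3) for i in range(4)])
# dark panel
m=cv2.inRange(hsv,(0,0,0),(180,110,85)); m[:, 275:]=0
pr=cv2.minAreaRect(big(m)); print("panel",pr,[ray(c,p,82)[:2].round(1).tolist() for p in cv2.boxPoints(pr)])
i=cv2.resize(im[200:285,235:330],None,fx=7,fy=7,interpolation=cv2.INTER_CUBIC); cv2.imwrite("pics/crop1.png",i[:,:,::-1])
E
```

```text
lid ((288.9595642089844, 241.7359619140625), (43.76162338256836, 57.560333251953125), 9.727579116821289) [[394.5, -144.8], [547.5, -170.1], [526.0, -287.6], [373.7, -260.4]]
[np.float64(155.1), np.float64(119.5), np.float64(154.7), np.float64(117.5)] [np.float64(-0.164), np.float64(-1.752), np.float64(2.965), np.float64(1.393)]Traceback (most recent call last):
  File "<stdin>", line 12, in <module>
  File "<stdin>", line 6, in big
ValueError: max() iterable argument is empty
```

```bash
python3 - <<'E'
from h import *
c=pickle.load(open("top.pkl","rb")); im=c["img"]
hsv=cv2.cvtColor(im,cv2.COLOR_RGB2HSV)
for y in range(236,262,2): print(y,[tuple(map(int,im[y,x])) for x in range(246,268,3)])
m=cv2.inRange(hsv,(5,170,150),(20,255,255)); m[:205]=0;m[240:]=0;m[:,:246]=0;m[:,275:]=0
i=cv2.resize(im[200:285,235:330],None,fx=7,fy=7,interpolation=cv2.INTER_CUBIC); cv2.imwrite("pics/crop1.png",i[:,:,::-1])
E
```

```text
236 [(222, 186, 153), (118, 121, 124), (117, 120, 124), (117, 120, 124), (120, 123, 127), (121, 123, 126), (123, 125, 128), (136, 141, 138)]
238 [(206, 181, 164), (117, 119, 124), (116, 118, 122), (117, 120, 124), (119, 122, 125), (120, 123, 126), (122, 123, 127), (171, 177, 170)]
240 [(170, 154, 143), (111, 115, 118), (95, 97, 99), (106, 108, 111), (112, 114, 118), (121, 123, 126), (122, 124, 128), (176, 188, 177)]
242 [(163, 156, 149), (107, 109, 113), (95, 83, 84), (88, 85, 87), (88, 88, 90), (118, 121, 124), (123, 125, 128), (152, 173, 161)]
244 [(141, 138, 138), (116, 99, 101), (216, 94, 93), (186, 91, 91), (119, 91, 94), (120, 122, 126), (130, 132, 135), (178, 202, 187)]
246 [(127, 128, 129), (123, 96, 97), (236, 100, 97), (241, 101, 97), (168, 97, 98), (119, 123, 126), (134, 136, 139), (190, 216, 201)]
248 [(121, 124, 126), (145, 143, 146), (143, 118, 119), (166, 103, 104), (123, 98, 100), (121, 123, 127), (142, 144, 145), (187, 218, 202)]
250 [(118, 121, 124), (211, 211, 214), (193, 193, 196), (220, 220, 222), (111, 113, 115), (120, 123, 126), (144, 147, 147), (189, 221, 205)]
252 [(116, 120, 123), (187, 188, 189), (228, 228, 230), (226, 226, 228), (119, 122, 124), (120, 123, 126), (140, 145, 143), (194, 223, 209)]
254 [(113, 117, 120), (108, 109, 110), (160, 160, 162), (156, 156, 158), (115, 118, 121), (121, 123, 127), (171, 178, 171), (195, 225, 211)]
256 [(112, 116, 119), (90, 92, 95), (82, 83, 86), (87, 88, 90), (117, 120, 124), (120, 123, 126), (175, 186, 176), (195, 225, 211)]
258 [(115, 119, 122), (112, 116, 119), (108, 110, 114), (109, 112, 115), (118, 121, 124), (121, 123, 126), (149, 170, 157), (195, 225, 212)]
260 [(129, 132, 135), (119, 122, 125), (118, 121, 124), (118, 121, 125), (118, 122, 125), (127, 129, 133), (174, 198, 183), (195, 225, 212)]
```

View pics/crop1.png

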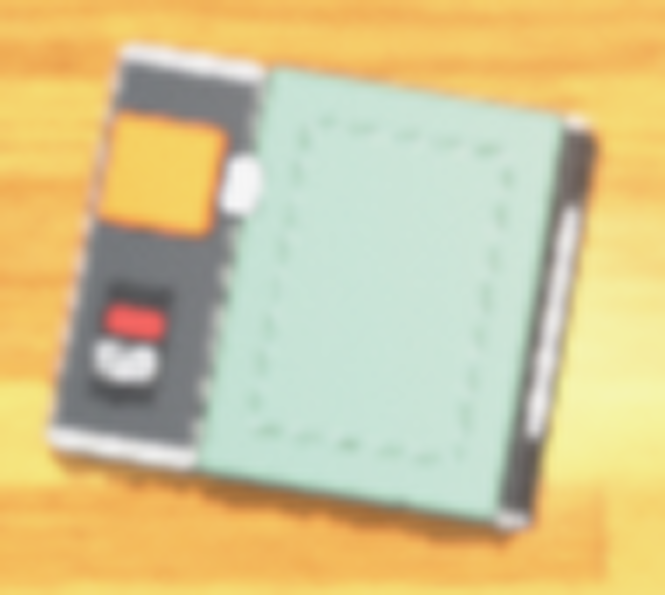

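The crop shows the orange pad centred at about (163,175), the white nub at about (126,360) with red slot above it, the steel catch at (241,184), and the lid. Next I fit the caddy frame from these points.

```bash
cat > fit.py <<'E'
from h import *
c=pickle.load(open("top.pkl","rb")); im=c["img"]
hsv=cv2.cvtColor(im,cv2.COLOR_RGB2HSV)
def cen(lo,hi,x0,x1,y0,y1,ar=False):
    m=cv2.inRange(hsv,lo,hi); k=np.zeros_like(m); k[y0:y1,x0:x1]=255; m&=k
    cs,_=cv2.findContours(m,cv2.RETR_EXTERNAL,cv2.CHAIN_APPROX_NONE); q=max(cs,key=cv2.contourArea); return cv2.minAreaRect(q)
bt=cen((8,120,150),(30,255,255),248,269,213,236); nb=cen((0,0,150),(180,30,255),246,262,246,258); ld=cen((60,15,60),(95,255,255),262,326,200,282)
print(bt,nb,ld)
W=np.array([ray(c,bt[0],92),ray(c,nb[0],92),ray(c,ld[0],92)])[:,:2]
L=np.array([[-82,30],[-82,-42.5],[11,0.]])
lc,wc=L-L.mean(0),W-W.mean(0); U,S,V=np.linalg.svd(lc.T@wc); R=(U@np.diag([1,np.linalg.det(U@V)])@V).T
th=np.arctan2(R[1,0],R[0,0]); t=W.mean(0)-R@L.mean(0)
print("W",W.round(1),"yaw",th,"origin",t.round(1)); print("resid",(L@R.T+t-W).round(1))
for n,p in dict(nub=(-82,-42.5),btn=(-82,30),edge=(-48,0),hinge=(70,0)).items(): print(n,(R@p+t).round(1))
pickle.dump((R,t),open("cad.pkl","wb"))
E
python3 fit.py
python3 - <<'E'
import sys; sys.path.insert(0,'.')
from h import *
R,t=pickle.load(open("cad.pkl","rb")); c=pickle.load(open("scene.pkl","rb")); im=c["img"][:,:,::-1].copy()
x0,y0,s=190,140,6; im=cv2.resize(im[y0:y0+95,x0:x0+130],None,fx=s,fy=s)
for p,z in [((-82,30),92),((-82,-42.5),92),((-48,80),92),((-48,-80),92),((70,80),92),((70,-80),92),((-110,-80),82),((-110,80),82)]:
    u=(proj(c,[*(R@p+t),z])-[x0,y0]+.5)*s; cv2.circle(im,tuple(int(v) for v in u),4,(0,0,255),1)
cv2.imwrite("pics/sc1.png",im)
E
```

```text
((256.2599792480469, 223.17996215820312), (19.233304977416992, 18.1019344329834), 8.13010311126709) ((252.3653564453125, 251.17308044433594), (9.41357421875, 5.687368392944336), 11.309932708740234) ((288.6566467285156, 241.6697235107422), (45.05701446533203, 57.58849334716797), 9.727579116821289)
W [[ 511.  -126.9]
 [ 435.5 -117.1]
 [ 460.  -214.9]] yaw -1.7539534602944846 origin [ 463.6 -203.9]
resid [[-3.  -1.8]
 [ 1.3  1.6]
 [ 1.7  0.2]]
nub [ 436.8 -115.5]
btn [ 508.1 -128.7]
edge [ 472.4 -156.7]
hinge [ 450.9 -272.7]
```

View pics/sc1.png

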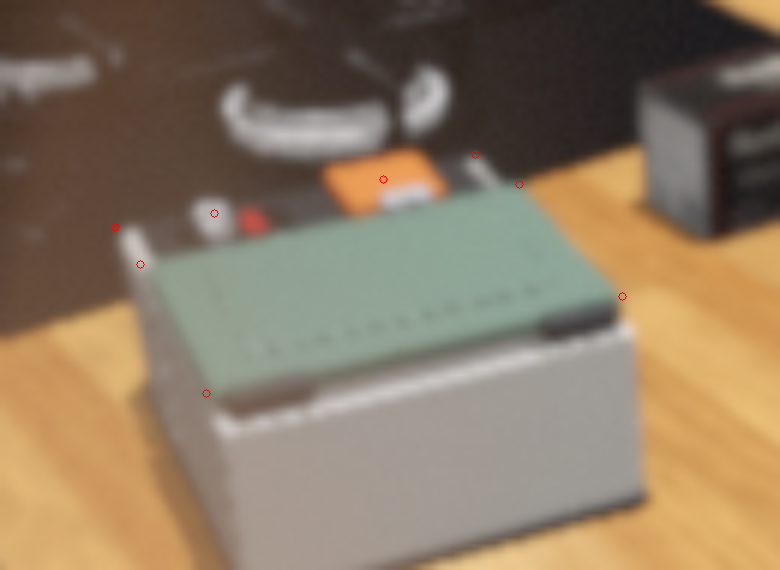

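```bash
cat >> h.py <<'E'
from scipy.spatial.transform import Rotation as Ro
def plan(x,y,tipz,yaw=None):
    """shift (cm, tool axes) and turn (deg) to bring closed fingertips to caddy x,y at height tipz"""
    from station import env
    R,t=pickle.load(open("cad.pkl","rb")); s=env.sense(); p=s["eef_pos"]; Rt=Ro.from_euler("xyz",s["ee_rot"])
    th=np.arctan2(R[1,0],R[0,0]); yaw=th+np.pi/2 if yaw is None else yaw
    g=np.array([*(R@[x,y]+t),tipz+19]); rv=(Rt.inv()*Ro.from_euler("xyz",[np.pi,0,yaw])).as_rotvec(degrees=True)
    q=R.T@(p[:2]-t); print("now tip caddy",q.round(1),"tipz",round(p[2]-19,1),"F",s["ft_force"].round(2),"t",round(s["time_s"],2)); print("goal",g.round(1),"shift cm",(Rt.inv().apply(g-p)/10).round(2),"turn",rv.round(2))
E
python3 - <<'E'
from h import *
W=np.array([[507.1,-131.3],[435.5,-117.1],[460,-214.9]]);L=np.array([[-82,30],[-82,-42.5],[11,0.]])
th=-1.748; R=np.array([[np.cos(th),-np.sin(th)],[np.sin(th),np.cos(th)]])
t=(W-L@R.T).mean(0); print(t,(L@R.T+t-W).round(1)); pickle.dump((R,t),open("cad.pkl","wb"))
print([ (R@p+t).round(1).tolist() for p in [(-82,-42.5),(-82,30),(70,0)]])
c=pickle.load(open("scene.pkl","rb"))
for p,z in [((-82,-42.5),92),((-48,-80),92),((70,-80),92),((70,80),92)]: print(((proj(c,[*(R@p+t),z])-[190,140]+.5)*6).round(0))
plan(-82,-68,150)
E
```

```text
[ 462.6445878  -205.36918788] [[-0.5  1.4]
 [-0.2 -0.1]
 [ 0.7 -1.3]]
[[435.3, -117.2], [506.6, -129.9], [450.3, -274.3]]
[213. 215.]
[139. 267.]
[207. 397.]
[623. 298.]
now tip caddy [ 362.1 -285.8] tipz 230.8 F [-0.42 -0.21 -0.17] t 0.1
goal [ 410.2 -112.7  169. ] shift cm [ 37.45 -32.31   8.13] turn [-0.07 -0.   23.09]
```

Request:
jog_arm:
  series:
    - [[5, -4, 0], [0, 0, 4], 1]
    - [[10, -8.5, 0], [0, 0, 8], 1]
    - [[15, -13, 0], [0, 0, 12], 1]
    - [[20, -17, 0], [0, 0, 16], 1]
    - [[25, -21.5, 0], [0, 0, 20], 1]
    - [[30, -26, 0], [0, 0, 23], 1]
    - [[35, -30, 2], [0, 0, 23], 1]
    - [[37.5, -32.3, 6], [0, 0, 23.1], 1]
  grip_force: 40

```text
time_s: 1.1
eef_pos: [406.6, -119.3, 198.3]
ee_rot: [3.14, -0.004, -0.176]
ft_force: [0.1, -1.3, -0.5]
width: -0.0
gripper_force: 0.0
```

```bash
python3 - <<'E'
from h import *
plan(-82,-68,100)
E
```

```text
now tip caddy [-74.9 -70.3] tipz 179.3 F [ 0.13 -1.34 -0.48] t 1.1
goal [ 410.2 -112.7  119. ] shift cm [ 0.2  -0.73  7.93] turn [ 0.09 -0.22  0.04]
```

Request:
jog_arm:
  series:
    - [[0, 0, 2], [0, 0, 0], 1]
    - [[0, 0, 4], [0, 0, 0], 1]
    - [[0, 0, 6], [0, 0, 0], 1]
    - [[0, 0, 6.9], [0, 0, 0], 1]
    - [[0, 0, 6.9], [0, 0, 0], 1]
    - [[0, 0, 6.9], [0, 0, 0], 1]

```text
time_s: 1.85
eef_pos: [405.3, -121.1, 129.5]
ee_rot: [3.141, -0.001, -0.177]
ft_force: [-0.5, -0.4, 1.1]
width: -0.1
gripper_force: 0.0
```

```bash
python3 - <<'E'
from h import *
plan(-82,-68,85.5)
from station import env
for n in("scene","top"):
    c=env.camera(n); pickle.dump(c,open(f"{n}2.pkl","wb"))
    x,y,w,h,k=(180,90,130,98,6) if n=="scene" else (225,195,100,85,7)
    a=cv2.resize(c["img"][y:y+h,x:x+w,::-1],None,fx=k,fy=k,interpolation=cv2.INTER_CUBIC); cv2.imwrite(f"pics/{n}2.png",a)
E
```

```text
now tip caddy [-72.9 -71.3] tipz 110.5 F [-0.48 -0.37  1.13] t 1.85
goal [ 410.2 -112.7  104.5] shift cm [ 0.33 -0.91  2.5 ] turn [ 0.02 -0.06 -0.01]
```

View pics/scene2.png

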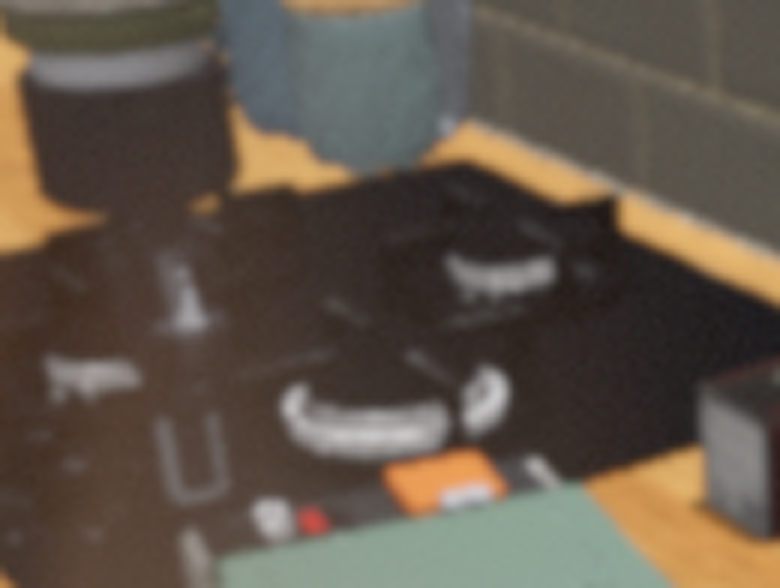

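The crop shows the closed fingers' tip at (195,500), to the left of the nub at (272,518), which matches the computed offset. Next I go down beside the nub.

Request:
jog_arm:
  series:
    - [[0.15, -0.5, 0.5], [0, 0, 0], 1]
    - [[0.3, -0.9, 1.0], [0, 0, 0], 1]
    - [[0.3, -0.9, 1.6], [0, 0, 0], 1]
    - [[0.3, -0.9, 2.1], [0, 0, 0], 1]
    - [[0.3, -0.9, 2.5], [0, 0, 0], 1]
    - [[0.3, -0.9, 2.5], [0, 0, 0], 1]

```text
time_s: 2.7
eef_pos: [409.4, -112.5, 103.6]
ee_rot: [-3.141, 0.001, -0.178]
ft_force: [-1.6, -0.6, 0.1]
width: -0.0
gripper_force: 0.0
```

```bash
python3 - <<'E'
from h import *
plan(-82,-43.5,85.5)
E
```

```text
now tip caddy [-82.  -68.8] tipz 84.6 F [-1.6  -0.56  0.05] t 2.7
goal [ 434.3 -117.   104.5] shift cm [ 2.53 -0.   -0.09] turn [-0.01  0.03 -0.02]
```

Request:
jog_arm:
  series:
    - [[0.5, 0, -0.05], [0, 0, 0], 1]
    - [[0.9, 0, -0.05], [0, 0, 0], 1]
    - [[1.2, 0, -0.05], [0, 0, 0], 1]
    - [[1.5, 0, -0.05], [0, 0, 0], 1]
    - [[1.8, 0, -0.05], [0, 0, 0], 1]
    - [[2.1, 0, -0.05], [0, 0, 0], 1]
    - [[2.3, 0, -0.05], [0, 0, 0], 1]
    - [[2.3, 0, -0.05], [0, 0, 0], 1]

```text
time_s: 3.7
eef_pos: [432.4, -116.6, 104.4]
ee_rot: [3.142, -0.001, -0.177]
ft_force: [-0.4, -0.1, 0.8]
width: -0.0
gripper_force: 0.0
```

Request:
jog_arm:
  series:
    - [[0.1, 0, 0], [0, 0, 0], 1]
    - [[0.2, 0, 0], [0, 0, 0], 1]
    - [[0.2, 0, 0], [0, 0, 0], 1]

```text
time_s: 4.08
eef_pos: [434.2, -116.9, 104.4]
ee_rot: [-3.142, -0.0, -0.177]
ft_force: [-0.6, 0.9, 0.4]
width: -0.1
gripper_force: 0.4
```

```bash
python3 - <<'E'
from h import *
plan(-82,-43.5,85.5)
from station import env
for n in("scene","top"):
    c=env.camera(n); pickle.dump(c,open(f"{n}3.pkl","wb"))
x,y,w,h,k=(225,195,100,85,3); a=cv2.resize(c["img"][y:y+h,x:x+w,::-1],None,fx=4,fy=4,interpolation=cv2.INTER_CUBIC)
c=pickle.load(open("scene3.pkl","rb")); b=cv2.resize(c["img"][120:205,190:290,::-1],None,fx=4,fy=4,interpolation=cv2.INTER_CUBIC)
cv2.imwrite("pics/both3.png",np.hstack([a,b]))
E
```

```text
now tip caddy [-82.  -43.6] tipz 85.4 F [-0.56  0.92  0.36] t 4.08
goal [ 434.3 -117.   104.5] shift cm [ 0.01  0.   -0.01] turn [-0.   -0.   -0.01]
```

View pics/both3.png

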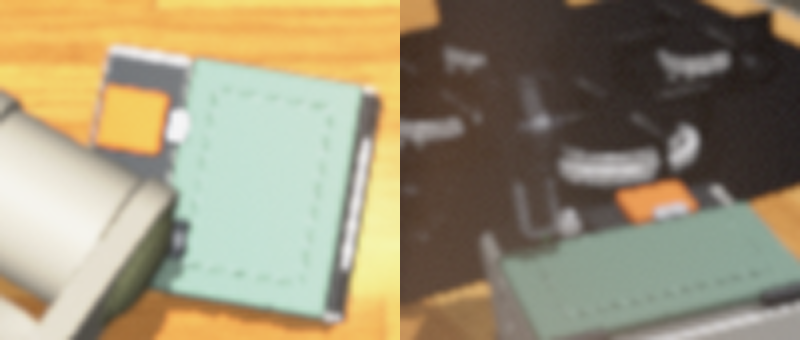

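The wrist hides the lock in the top half. In the scene half the nub at (568,222) has moved and the red is gone, but there's no end-stop force yet, so I keep pushing.

Request:
jog_arm:
  series:
    - [[0.1, 0, 0], [0, 0, 0], 1]
    - [[0.2, 0, 0], [0, 0, 0], 1]
    - [[0.2, 0, 0], [0, 0, 0], 1]

```text
time_s: 4.55
eef_pos: [435.2, -117.1, 104.2]
ee_rot: [-3.141, 0.003, -0.177]
ft_force: [-7.9, 0.2, 4.7]
width: 0.4
gripper_force: 3.6
```

Request:
jog_arm:
  series:
    - [[0.1, 0, 0], [0, 0, 0], 1]
    - [[0.2, 0, 0], [0, 0, 0], 1]
    - [[0.2, 0, 0], [0, 0, 0], 1]

```text
time_s: 4.92
eef_pos: [435.5, -117.1, 104.1]
ee_rot: [-3.141, 0.008, -0.176]
ft_force: [-18.4, 0.6, 11.9]
width: 0.1
gripper_force: 8.9
```

Force has risen to 18 N, so the lock is at its stop. I back off, lift, and go above the button.

Request:
jog_arm:
  series:
    - [[-0.5, 0, 0], [0, 0, 0], 1]
    - [[-1.0, 0, 0], [0, 0, 0], 1]
    - [[-1.0, 0, -1], [0, 0, 0], 1]
    - [[-1.0, 0, -2.5], [0, 0, 0], 1]
    - [[-1.0, 0, -4], [0, 0, 0], 1]
    - [[-1, 0, -4], [0, 0, 0], 1]

```text
time_s: 5.68
eef_pos: [429.0, -116.2, 145.6]
ee_rot: [3.141, -0.003, -0.177]
ft_force: [0.3, 0.7, -0.2]
width: -0.1
gripper_force: 0.0
```

```bash
python3 - <<'E'
from h import *
plan(-87,28,110)
from station import env
for n in("scene","top"):
    c=env.camera(n); pickle.dump(c,open(f"{n}4.pkl","wb"))
    R,t=pickle.load(open("cad.pkl","rb"))
    for y in (-42.5,-34.5,-26.5):
        u,v=proj(c,[*(R@[-82,y]+t),90]).round().astype(int); print(n,y,(u,v),c["img"][v,u])
x,y,w,h,k=(225,195,100,85,3); a=cv2.resize(c["img"][y:y+h,x:x+w,::-1],None,fx=4,fy=4,interpolation=cv2.INTER_CUBIC)
c=pickle.load(open("scene4.pkl","rb")); b=cv2.resize(c["img"][120:205,190:290,::-1],None,fx=4,fy=4,interpolation=cv2.INTER_CUBIC)
cv2.imwrite("pics/both4.png",np.hstack([a,b]))
E
```

```text
now tip caddy [-81.8 -48.9] tipz 126.6 F [ 0.29  0.71 -0.21] t 5.67
goal [ 505.5 -124.7  129. ] shift cm [ 7.68 -0.52  1.68] turn [ 0.06 -0.17 -0.01]
scene -42.5 (np.int64(225), np.int64(176)) [91 88 69]
scene -34.5 (np.int64(228), np.int64(175)) [125 117 114]
scene -26.5 (np.int64(231), np.int64(175)) [202 199 200]
top -42.5 (np.int64(252), np.int64(251)) [229 224 209]
top -34.5 (np.int64(253), np.int64(248)) [215 208 191]
top -26.5 (np.int64(254), np.int64(245)) [170 164 149]
```

View pics/both4.png

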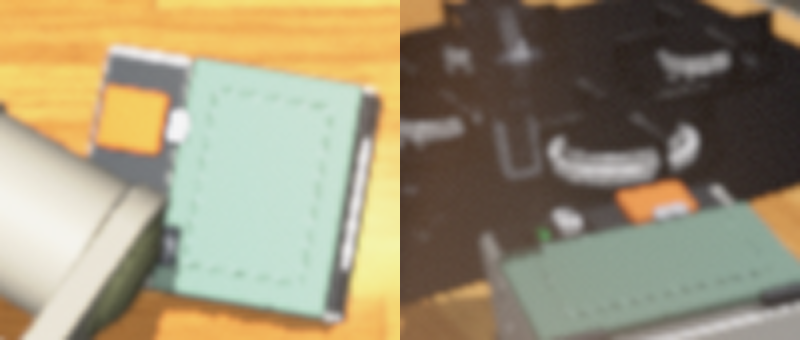

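In the scene half the slot shows green at (543,235), with the nub at (568,222) in the fully open position. Now to the button.

Request:
jog_arm:
  series:
    - [[2.5, -0.2, 0], [0, 0, 0], 1]
    - [[5, -0.4, 0], [0, 0, 0], 1]
    - [[7.5, -0.5, 0], [0, 0, 0], 1]
    - [[7.7, -0.5, 1], [0, 0, 0], 1]
    - [[7.7, -0.5, 2], [0, 0, 0], 1]
    - [[7.7, -0.5, 2.6], [0, 0, 0], 1]
    - [[7.7, -0.5, 2.6], [0, 0, 0], 1]

```text
time_s: 6.65
eef_pos: [504.3, -124.4, 117.9]
ee_rot: [-3.141, 0.001, -0.178]
ft_force: [-0.1, -0.3, -0.4]
width: 0.1
gripper_force: 0.0
```

```bash
python3 - <<'E'
from h import *
plan(-87,28,88)
E
```

```text
now tip caddy [-87.   26.7] tipz 98.9 F [-0.1 -0.3 -0.4] t 6.65
goal [ 505.5 -124.7  107. ] shift cm [0.13 0.   1.09] turn [-0.02  0.06 -0.02]
```

Request:
jog_arm:
  series:
    - [[0.1, 0, 0.4], [0, 0, 0], 1]
    - [[0.1, 0, 0.7], [0, 0, 0], 1]
    - [[0.1, 0, 0.9], [0, 0, 0], 1]
    - [[0.1, 0, 1.0], [0, 0, 0], 1]
    - [[0.1, 0, 1.1], [0, 0, 0], 1]
    - [[0.1, 0, 1.15], [0, 0, 0], 1]
    - [[0.1, 0, 1.15], [0, 0, 0], 1]

```text
time_s: 7.52
eef_pos: [505.9, -124.7, 107.0]
ee_rot: [3.142, -0.0, -0.177]
ft_force: [-1.7, 0.2, 4.3]
width: -0.2
gripper_force: 2.3
```

```bash
python3 - <<'E'
from h import *
plan(-87,28,88)
from station import env
c=env.camera("scene"); b=cv2.resize(c["img"][80:230,170:320,::-1],None,fx=4,fy=4,interpolation=cv2.INTER_CUBIC)
cv2.imwrite("pics/b5.png",b)
E
```

```text
now tip caddy [-87.   28.4] tipz 88.0 F [-1.66  0.21  4.32] t 7.53
goal [ 505.5 -124.7  107. ] shift cm [-0.04 -0.   -0.  ] turn [ 0.   -0.01 -0.01]
```

View pics/b5.png

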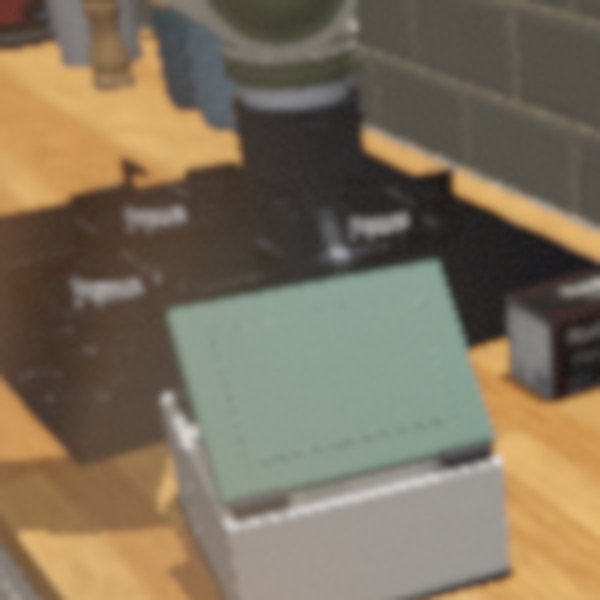

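The lid has popped up to about 0.7 rad, with its front edge between (170,310) and (440,262) in the crop. I lift off the button and move to face the middle of the edge.

Request:
jog_arm:
  series:
    - [[0, 0, -1], [0, 0, 0], 1]
    - [[0, 0, -2.5], [0, 0, 0], 1]
    - [[-0.8, 0, -3.6], [0, 0, 0], 1]
    - [[-1.8, 0.5, -3.8], [0, 0, 0], 1]
    - [[-2.8, 1.2, -3.8], [0, 0, 0], 1]
    - [[-2.8, 1.8, -3.8], [0, 0, 0], 1]
    - [[-2.8, 2.2, -3.8], [0, 0, 0], 1]
    - [[-2.8, 2.2, -3.8], [0, 0, 0], 1]

```text
time_s: 8.57
eef_pos: [474.5, -141.8, 144.7]
ee_rot: [-3.141, 0.0, -0.178]
ft_force: [-0.1, 0.4, 0.4]
width: 0.4
gripper_force: 0.0
```

```bash
python3 - <<'E'
from h import *
plan(-45,0,127)
from station import env
R,t=pickle.load(open("cad.pkl","rb"))
c=env.camera("scene"); cv2.imwrite("pics/s6.png",c["img"][:,:,::-1])
hsv=cv2.cvtColor(c["img"],cv2.COLOR_RGB2HSV); m=cv2.inRange(hsv,(60,25,60),(95,255,255)); m[:, :195]=0;m[:,310:]=0;m[:110]=0
cs,_=cv2.findContours(m,cv2.RETR_EXTERNAL,cv2.CHAIN_APPROX_NONE); q=max(cs,key=cv2.contourArea)
print(cv2.approxPolyDP(q,4,True)[:,0].tolist())
for a in np.arange(.5,1.01,.1): print(a.round(1),[proj(c,[*(R@[70-118*np.cos(a),y]+t),90+118*np.sin(a)]).round(0).tolist() for y in(-80,80)])
E
```

```text
now tip caddy [-64.7   0.5] tipz 125.7 F [-0.07  0.37  0.43] t 8.57
goal [ 470.6 -161.1  146. ] shift cm [-0.05  1.97 -0.13] turn [-0.01  0.01 -0.04]
[[279, 148], [227, 159], [223, 164], [233, 170], [227, 179], [236, 182], [233, 192], [245, 192], [248, 199], [290, 190]]
0.5 [[210.0, 165.0], [276.0, 153.0]]
0.6 [[210.0, 162.0], [277.0, 149.0]]
0.7 [[210.0, 159.0], [277.0, 147.0]]
0.8 [[210.0, 157.0], [278.0, 144.0]]
0.9 [[210.0, 155.0], [279.0, 142.0]]
1.0 [[210.0, 154.0], [280.0, 141.0]]
```

The lid is steady at about 0.69 rad. I push slowly along the arc.

Request:
jog_arm:
  series:
    - [[0, 0.8, -0.1], [0, 0, 0], 1]
    - [[0, 1.6, -0.1], [0, 0, 0], 1]
    - [[0, 2.2, -0.1], [0, 0, 0], 1]
    - [[0, 2.6, -0.2], [0, 0, 0], 1]
    - [[0, 2.9, -0.4], [0, 0, 0], 1]
    - [[0, 3.2, -0.7], [0, 0, 0], 1]
    - [[0, 3.5, -0.9], [0, 0, 0], 1]
    - [[0, 3.8, -1.1], [0, 0, 0], 1]

```text
time_s: 9.62
eef_pos: [467.8, -179.0, 156.1]
ee_rot: [3.141, -0.0, -0.177]
ft_force: [0.5, 1.0, 2.4]
width: -0.0
gripper_force: 1.1
```

```bash
cat > look.py <<'E'
import sys
from h import *
from station import env
plan(*map(float,sys.argv[1:4]))
R,t=pickle.load(open("cad.pkl","rb"))
c=env.camera("scene"); cv2.imwrite(sys.argv[4],c["img"][100:250,170:340,::-1])
hsv=cv2.cvtColor(c["img"],cv2.COLOR_RGB2HSV); m=cv2.inRange(hsv,(60,25,60),(95,255,255)); m[:, :195]=0;m[:,310:]=0;m[:110]=0
cs,_=cv2.findContours(m,cv2.RETR_EXTERNAL,cv2.CHAIN_APPROX_NONE); q=max(cs,key=cv2.contourArea)[:,0]
tr=q[np.argmax(q[:,0]-2*q[:,1])]; print("right top corner",tr)
A=np.arange(.6,1.95,.01); P=np.array([proj(c,[*(R@[70-118*np.cos(a)+5*np.sin(a),80]+t),87+118*np.sin(a)+5*np.cos(a)]) for a in A])
d=np.linalg.norm(P-tr,axis=1); print("lid angle ~",A[d.argmin()].round(2),d.min().round(1))
E
python3 look.py 0 0 150 pics/s7.png
```

```text
now tip caddy [-26.8   0.4] tipz 137.1 F [0.49 1.04 2.4 ] t 9.62
goal [ 462.6 -205.4  169. ] shift cm [-0.04  2.68 -1.29] turn [ 0.01 -0.01 -0.01]
right top corner [279 144]
lid angle ~ 0.84 0.1
```

Request:
jog_arm:
  series:
    - [[0, 0.3, -0.3], [0, 0, 0], 1]
    - [[0, 0.6, -0.6], [0, 0, 0], 1]
    - [[0, 0.9, -0.9], [0, 0, 0], 1]
    - [[0, 1.2, -1.2], [0, 0, 0], 1]
    - [[0, 1.5, -1.4], [0, 0, 0], 1]
    - [[0, 1.85, -1.6], [0, 0, 0], 1]
    - [[0, 2.2, -1.8], [0, 0, 0], 1]
    - [[0, 2.5, -2.0], [0, 0, 0], 1]

```text
time_s: 10.68
eef_pos: [463.3, -203.7, 176.0]
ee_rot: [3.141, -0.0, -0.177]
ft_force: [-0.2, 0.7, -0.1]
width: -0.0
gripper_force: 0.4
```

```bash
python3 look.py 20 0 164 pics/s8.png
```

```text
now tip caddy [-1.7  0.4] tipz 157.0 F [-0.23  0.7  -0.14] t 10.68
goal [ 459.1 -225.1  183. ] shift cm [-0.03  2.17 -0.7 ] turn [ 0.01 -0.01 -0.01]
right top corner [283 140]
lid angle ~ 1.14 0.5
```

Request:
jog_arm:
  series:
    - [[0, 0.3, -0.2], [0, 0, 0], 1]
    - [[0, 0.6, -0.35], [0, 0, 0], 1]
    - [[0, 0.9, -0.5], [0, 0, 0], 1]
    - [[0, 1.2, -0.6], [0, 0, 0], 1]
    - [[0, 1.5, -0.7], [0, 0, 0], 1]
    - [[0, 1.8, -0.8], [0, 0, 0], 1]
    - [[0, 2.1, -0.9], [0, 0, 0], 1]
    - [[0, 2.4, -1.0], [0, 0, 0], 1]

```text
time_s: 11.72
eef_pos: [459.0, -227.3, 185.9]
ee_rot: [3.142, -0.0, -0.177]
ft_force: [0.3, -0.1, 0.5]
width: 0.0
gripper_force: 0.2
```

```bash
python3 look.py 45 0 168 pics/s9.png
```

```text
now tip caddy [22.2  0.3] tipz 166.9 F [ 0.34 -0.11  0.48] t 11.72
goal [ 454.7 -249.7  187. ] shift cm [-0.03  2.28 -0.11] turn [ 0.   -0.   -0.01]
right top corner [284 139]
lid angle ~ 1.2 1.3
```

Request:
jog_arm:
  series:
    - [[0, 0.3, -0.1], [0, 0, 0], 1]
    - [[0, 0.6, -0.15], [0, 0, 0], 1]
    - [[0, 0.9, -0.2], [0, 0, 0], 1]
    - [[0, 1.2, -0.25], [0, 0, 0], 1]
    - [[0, 1.5, -0.3], [0, 0, 0], 1]
    - [[0, 1.8, -0.3], [0, 0, 0], 1]
    - [[0, 2.1, -0.3], [0, 0, 0], 1]
    - [[0, 2.3, -0.3], [0, 0, 0], 1]

```text
time_s: 12.78
eef_pos: [455.0, -249.9, 188.8]
ee_rot: [-3.142, 0.0, -0.177]
ft_force: [-0.4, 0.3, -0.0]
width: -0.2
gripper_force: 0.1
```

```bash
python3 look.py 65 0 170 pics/s10.png; python3 -c "
import cv2;a=cv2.imread('pics/s10.png');cv2.imwrite('pics/s10b.png',cv2.resize(a,None,fx=4,fy=4,interpolation=cv2.INTER_CUBIC))"
```

```text
now tip caddy [45.2  0.3] tipz 169.8 F [-0.39  0.3  -0.03] t 12.78
goal [ 451.2 -269.4  189. ] shift cm [-0.03  1.98 -0.02] turn [-0.    0.   -0.01]
right top corner [289 141]
lid angle ~ 1.45 0.8
```

View pics/s10b.png

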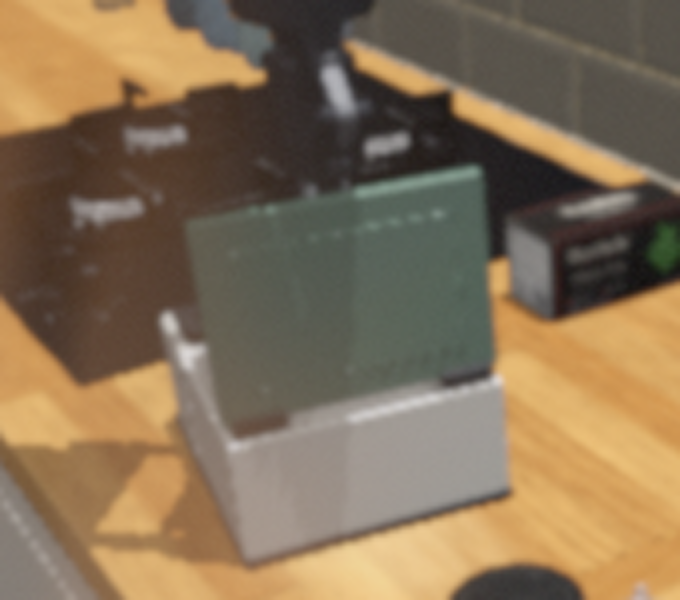

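The lid is nearly upright, at about 1.5 rad, with the fingers just in front of it around (310,190). I continue more slowly.

Request:
jog_arm:
  series:
    - [[0, 0.2, 0], [0, 0, 0], 1]
    - [[0, 0.4, 0], [0, 0, 0], 1]
    - [[0, 0.6, 0], [0, 0, 0], 1]
    - [[0, 0.8, 0], [0, 0, 0], 1]
    - [[0, 1.0, 0], [0, 0, 0], 1]
    - [[0, 1.2, 0], [0, 0, 0], 1]
    - [[0, 1.4, 0], [0, 0, 0], 1]
    - [[0, 1.5, 0], [0, 0, 0], 1]

```text
time_s: 13.82
eef_pos: [452.4, -264.6, 188.9]
ee_rot: [-3.142, -0.0, -0.177]
ft_force: [0.0, 0.4, -0.4]
width: -0.5
gripper_force: 0.0
```

```bash
python3 look.py 75 0 170 pics/s11.png
```

```text
now tip caddy [60.1  0.3] tipz 169.9 F [ 0.04  0.39 -0.43] t 13.82
goal [ 449.4 -279.2  189. ] shift cm [-0.03  1.49 -0.01] turn [-0.   -0.   -0.02]
right top corner [296 148]
lid angle ~ 1.77 0.9
```

Request:
jog_arm:
  series:
    - [[0, 0.2, 0], [0, 0, 0], 1]
    - [[0, 0.4, 0], [0, 0, 0], 1]
    - [[0, 0.6, 0], [0, 0, 0], 1]
    - [[0, 0.8, 0], [0, 0, 0], 1]
    - [[0, 0.8, 0], [0, 0, 0], 1]

```text
time_s: 14.5
eef_pos: [450.9, -272.5, 188.8]
ee_rot: [-3.142, 0.0, -0.178]
ft_force: [0.3, -0.7, 0.2]
width: 0.2
gripper_force: 0.0
```

```bash
python3 look.py 75 0 170 pics/s12.png
```

```text
now tip caddy [68.1  0.3] tipz 169.8 F [ 0.33 -0.67  0.18] t 14.5
goal [ 449.4 -279.2  189. ] shift cm [-0.03  0.69 -0.02] turn [-0.    0.   -0.02]
right top corner [296 148]
lid angle ~ 1.77 0.9
```

The lid hasn't moved while the fingers advanced and there's no contact force, so it is on its stop. I retreat along -x, then up.

Request:
jog_arm:
  series:
    - [[0, -1, 0], [0, 0, 0], 1]
    - [[0, -3, 0], [0, 0, 0], 1]
    - [[0, -6, 0], [0, 0, 0], 1]
    - [[0, -9, -1], [0, 0, 0], 1]
    - [[-3, -11, -3], [0, 0, 0], 1]
    - [[-6, -13, -5], [0, 0, 0], 1]
    - [[-8, -14, -6], [0, 0, 0], 1]
    - [[-8, -14, -6], [0, 0, 0], 1]

```text
time_s: 15.55
eef_pos: [396.6, -119.1, 249.6]
ee_rot: [3.141, -0.002, -0.176]
ft_force: [-0.7, -0.3, -0.8]
width: -0.0
gripper_force: 0.0
```

```bash
python3 look.py 75 0 170 pics/s13.png; python3 -c "
from h import *
from station import env
a=cv2.resize(cv2.imread('pics/s13.png'),None,fx=2.35,fy=2.35)
c=env.camera('top')['img'][150:300,220:470,::-1]; b=cv2.resize(c,(400,240)); h=np.zeros((a.shape[0],400,3),np.uint8); h[:240]=b
cv2.imwrite('pics/fin.png',np.hstack([a,h]))"
```

```text
now tip caddy [-73.3 -80.2] tipz 230.6 F [-0.75 -0.31 -0.77] t 15.55
goal [ 449.4 -279.2  189. ] shift cm [ 7.99 14.84  6.09] turn [ 0.04 -0.11  0.07]
right top corner [296 148]
lid angle ~ 1.77 0.9
```

View pics/fin.png

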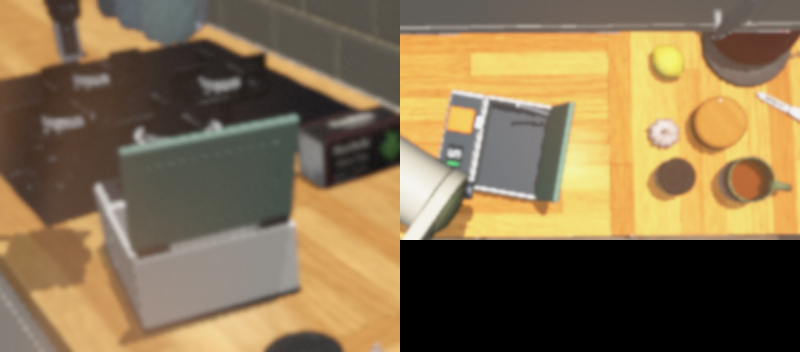

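The lid leans back open, the slot shows green at (453,162) in the top half, the robot is clear, and the bystanders haven't moved. I hand the job in.

```bash
python3 -c "
from station import env
print(env.close_job())"
```

```text
the job is handed in; nothing more can be done
None
```

The caddy is open and handed in at about 16 s: lock fully over (slot green), button pressed, lid guided past upright to rest on its back stop, arm clear, other kitchen things untouched.

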